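Show a brass coupling to the counter's inspection camera

ROBOT

A 7-joint arm with a two-finger parallel gripper is mounted at the origin on the work surface. World frame = base frame: x ahead of the robot, y to its left, z up, the work surface at z = 0. Lengths are in mm, angles in degrees, forces in N, time in s.
With the tool pointing down it reaches from about 400 to 925 mm from the base axis. Payload 5.6 kg.
Tool frame: the origin (TCP) lies midway between the tips of the shut fingers; the grasp point (between the pads) lies 19 mm behind it (robot.grip_depth is the z of the grasp point in the tool frame, in mm); z points along the fingers, y is the line along which they close (so a half turn about z gives the same grasp; the last joint's range is limited). The gripper opens to 85 mm and grips with 20 to 120 N. Pads are 22 mm wide; open, the fingers measure 114 mm over their backs; the gripper's body (76 mm by 85 mm) begins 54 mm behind the grasp point. The pads swing forward as they close: fully open they stand 13 mm farther back than shut.
Start: joints at [68.927, 26.786, -0.665, 91.828, 0.344, 61.387, -3.226], TCP at [207.387, -616.035, 231.29] pointing down, gripper open.
Joint ranges: [-144.91, 144.91], [-17.63, 115.5], [-89.93, 88.59], [15.96, 139.68], [-74.01, 254.01], [8.47, 105.57], [-167.45, 167.45]. Speed limits (degrees/s): [147.25, 147.25, 180, 180, 180, 180, 180].

INTERFACE

Orientations are given as a 3x3 rotation matrix whose columns are the frame's x, y, z axes.
In Python, from workcell import robot, vision, workorder gives the robot as it stands.
- The arm moves only by the shell command python3 -m jog 'ROWS' [FORCE]. ROWS is JSON, a list of rows, each a list of 3 entries, a list of its own where there are three numbers: the shift along the world's x, y, z in units of 25 mm (1.0 is 25 mm), then the turn about the world's z in units of 5 degrees (1.0 is 5 degrees), then the finger opening in mm, from 0 to 85.4. A call has 1 to 12 rows; each row shifts and turns the commanded pose from where the row before left it; what a row does not reach is not made up. A row lasts 1/12 s, in which the tool goes at most 41.7 mm and 7.16 degrees, less where a joint would pass 70% of its speed; a pose out of reach is approached as far as the arm can. A call is refused whole if a number of a shift passes 1 or a number of a turn 1, either way. A call with a gripper value outside its range is refused whole. The fingers move at their own pace and stop on an object; FORCE is the grip in N (left out, the last holds). Time passes only in rows, so rows that do not move let the fingers close. It gives the time, the measured TCP pose, the force, the opening and the grip force at its end, in the units of the state.
- robot.read_state(): the state, without advancing time (a new reading comes with each control period).
- vision.snapshot(name): name is "side" or "top"; returns the picture (480x640x3 uint8, blue, green, red); there is no depth.
- vision.camera_info(name): a dict with "mtx" (3x3 intrinsics, pixels), "eye" and "rotation" of the camera in the world. Camera axes: x right, y down, z forward; pixel columns grow to the right and rows downward; lengths in mm; the calibration is good to about 2 mm. A picture is of the moment at which its call begins. camera_info takes no time and is no camera call.
- workorder.close_job(): hands the job in; it is judged then, once.
The state is a dict: "time_s": time; "q": joint angles; "qd": joint speeds; "effort": joint torques, N m; "eef_pos": TCP position; "ee_rot": TCP orientation; "ft_force": force on the tool from outside, world axes, zero at the start; "wrist_torque": the same for the moment, N m; "gripper_width": finger opening in mm; "grip_force": force on a finger pad.
Only numpy, scipy, OpenCV 4.12 (cv2) and the standard library are available. Lean on these libraries where they do the work, as an engineer would, in place of code of your own. Each camera call takes 0.05 s, during which the arm holds its last target. There are 200 camera calls.

TASK

First swing the counter's inspection camera out on its folding arm until the arm clicks fully home in its end detent. Then pick the straight eight-sided brass coupling off the rubber mat and hold it up in the air squarely in front of the lens, open mouth facing the lens and centred 10 cm from the glass, so that the camera looks straight down the bore at the red seal. Do not bump the camera with the coupling, leave the other fittings, the sealant bottle and the cup where they are, and finish while still holding the coupling still there with the arm seated.

Things in the scene. Friction and masses are not known exactly. Their poses are not given: they have to be found in the camera images.
- coupling: straight brass coupling, 0.2 kg, lying on a flat: eight-sided body 40 mm long, 32 mm across flats (two flats upright: grip from above across 32 mm), then a round thread 21 mm thick, 22 mm long. Red seal in its 22 mm bore. Origin: underside, middle of the eight-sided body; x along the part, out of the open mouth (face at +20 mm, thread end at -42 mm), z up as it lies; axis 16 mm above origin
- coupling_mouth (a point): centre of the coupling's open mouth (20 mm along x and 16 mm up from the coupling's origin); axes as the coupling's, x pointing out of the mouth
- camera_arm (a joint): angle of the folding arm about its upright hinge, rad: 0 folded (pointing to the robot at stand yaw 0), growing anticlockwise from above to 1.57, end stop and detent (arm to the robot's right, lens facing the robot). Starts at 0 to 0.5, stays where left; 2 to 3 N at the red pin move it; from about 1.1 the detent draws it home and holds it there
- swing_pin (a point): top of the upright red pin on the folding arm, the grip to move it by: 14 mm thick, standing 42 mm above the arm, 120 mm from the hinge axis; its top is 250 mm above the table. The arm is an aluminium bar 22 mm wide, 192 to 208 mm above the table
- stand_hinge (a point): point on the upright hinge axis of the folding arm, at the arm's middle height, 200 mm above the table; the axis is vertical; top of the steel column of the camera stand (base plate 110 mm square, fixed to the table); its axes are the stand's
- lens (a point): camera on the end of the folding arm: white box 60 x 46 x 40 mm, black lens 34 mm wide with a yellow ring. Origin at the centre of the lens glass, 200 mm above the table; x is the direction it looks, 25 degrees below level, at a right angle to the arm; the box reaches 76 mm behind the glass. The lens is 175 mm out along the arm from the hinge and 40 mm to the arm's side
- focus (a point): point in the empty air where the mouth of the coupling is to be held: 100 mm in front of the lens glass on the line of sight (158 mm above the table); it moves with the camera; axes as the camera's, x being the direction in which it looks
- stand: the stand of the camera: 110 mm square steel base 14 mm high, on it a blue housing 100 x 60 mm, 110 mm high, and a 28 mm thick column, fixed to the table; origin under the middle of its base. It carries the folding arm and the camera
- mat: black rubber mat 220 x 340 x 4 mm fixed to the counter, on which the three fittings lie; origin at the middle of its underside
- elbow: steel-grey right-angled elbow fitting, 26 mm thick, legs of 34 mm along its x and y; lies on the mat, leave it alone
- tee: brass tee fitting, 26 mm thick, 56 mm along x with a 30 mm branch along y; lies on the mat, leave it alone
- sealant: green sealant bottle with blue label and red cap, 52 mm in diameter, 130 mm high, origin under its middle; leave it alone
- cup: blue ceramic cup, 70 mm in diameter, 90 mm high, origin under its middle; leave it alone
Things that resemble listed ones, but are neither listed nor needed, are in the scene too. What is shaped like the coupling but pink is not meant.

How it is judged:
By the outcome, as a careful person would: the job done as asked, in the order asked, and still so for the second after the job is handed in, while the arm keeps its last pose, push and grip.
It also fails if it takes over 54 s, if anything falls off the work surface, if the arm or the gripper's body presses on something with over 40 N, if the wrist force passes 120 N, or if a joint passes its speed limit or range.

## Working session

There is one attempt and no reset: what is moved stays moved. The work goes in short steps, Python scripts to look and compute and a shell command to move; the robot and the scene stay as the last step left them, time stands still between calls to the robot, and variables do not carry over. Pictures are saved under pics/ and viewed, at most 10 in all, crops included, and the job is handed in when it is done.

```bash
ls; mkdir -p pics
python3 - <<'E'
from workcell import robot, vision
import cv2
for n in("side","top"):
    cv2.imwrite(f"pics/{n}0.png",vision.snapshot(n)); print(n,vision.camera_info(n))
print(robot.read_state(),robot.grip_depth)
E
```

```text
pics
side {'mtx': array([[557.51615873,   0.        , 312.61955142],
       [  0.        , 557.51615873, 243.08554687],
       [  0.        ,   0.        ,   1.        ]]), 'eye': array([-285.32899484,  937.97558342,  924.8018698 ]), 'rotation': array([[-0.70267359, -0.35813011,  0.61481107],
       [-0.7114112 ,  0.36820041, -0.5986005 ],
       [-0.01199683, -0.85800425, -0.51350247]])}
top {'mtx': array([[591.64993386,   0.        , 313.45569277],
       [  0.        , 591.64993386, 241.23592717],
       [  0.        ,   0.        ,   1.        ]]), 'eye': array([ 466.40846864,   81.61468715, 1314.38055417]), 'rotation': array([[ 0.02937655, -0.99333479,  0.11145855],
       [-0.99926369, -0.03193759, -0.02126173],
       [ 0.02467973, -0.11075188, -0.99354161]])}
{'time_s': 0.1, 'q': array([68.92666658, 26.83186981, -0.66598351, 91.87453077,  0.34472574,
       61.38754403, -3.22639209]), 'qd': array([ 0.04433877, -0.02931091,  0.03246917, -0.07775582, -0.04415971,
        0.02740355,  0.07207436]), 'effort': array([ 1.85372577e-03, -5.33521593e+01,  2.19938258e-02, -2.51967555e+01,
        1.15146788e-02,  4.35449954e-03,  6.33438006e-06]), 'eef_pos': array([ 207.21375365, -615.56171581,  230.43128006]), 'ee_rot': array([[ 9.47730534e-01,  3.19071222e-01, -6.25376018e-04],
       [ 3.19071812e-01, -9.47729388e-01,  1.47835743e-03],
       [-1.20985920e-04, -1.60062433e-03, -9.99998712e-01]]), 'ft_force': array([-0.4659635 ,  0.47333521,  0.72326912]), 'wrist_torque': array([-0.00429511, -0.02264497, -0.04521127]), 'grip_force': 0.0, 'gripper_width': 85.78816596966774} -18.700000000000003
```

View pics/side0.png

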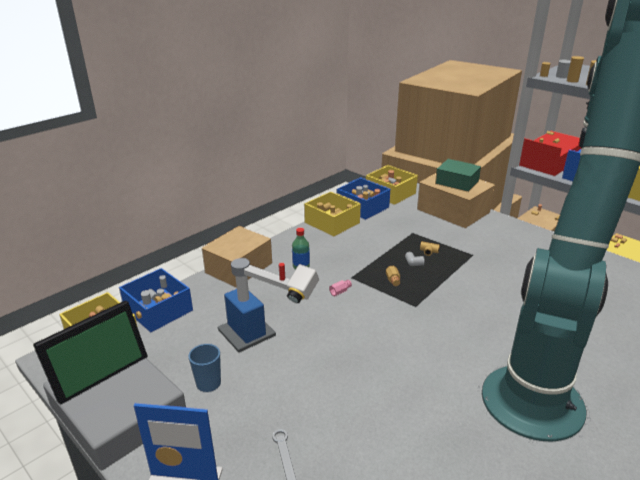

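View pics/top0.png

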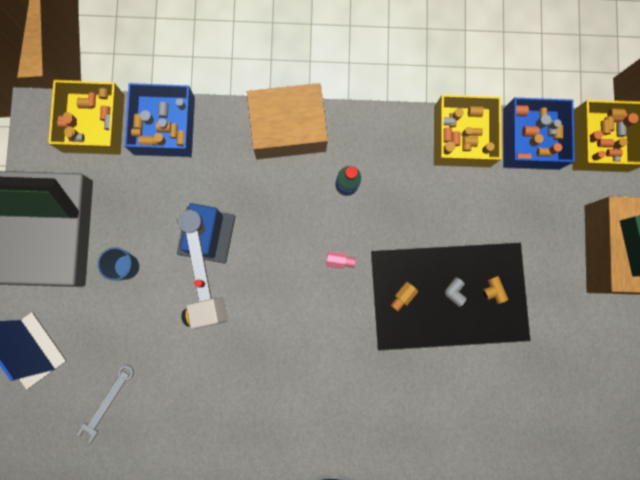

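The side view shows the stand at (245,315), the red pin at (282,271), the camera box at (303,280), pink at (341,287), and brass parts at (393,276) and (430,248). In the top view, the brass parts are at (404,296) and (497,290), the elbow at (456,291), pink at (341,261), and the red pin at (199,284).

Candidates for the coupling, by top-view pixel:
- **(404,296):** brass and straight, so it fits the description.
- **(497,290):** brass but has a branch, so it is the tee.
- **(341,261):** pink, so it is excluded.

I'll enlarge to confirm.

Run:
```python
import cv2,numpy as np
t=cv2.imread("pics/top0.png");s=cv2.imread("pics/side0.png")
def c(im,x,y,w,h,W,H): return cv2.resize(im[y:y+h,x:x+w],(W,H),interpolation=cv2.INTER_CUBIC)
a=np.hstack([c(t,380,270,50,50,400,300*1) if 0 else c(t,374,276,60,45,400,300), c(s,365,255,60,45,400,300)])
b=np.hstack([c(t,165,195,100,140,400,300) if 0 else c(t,150,200,180,135,400,300), c(s,210,235,120,90,400,300)])
cv2.imwrite("pics/m0.png",np.vstack([a,b]))
```

```text
(no output)
```

View pics/m0.png

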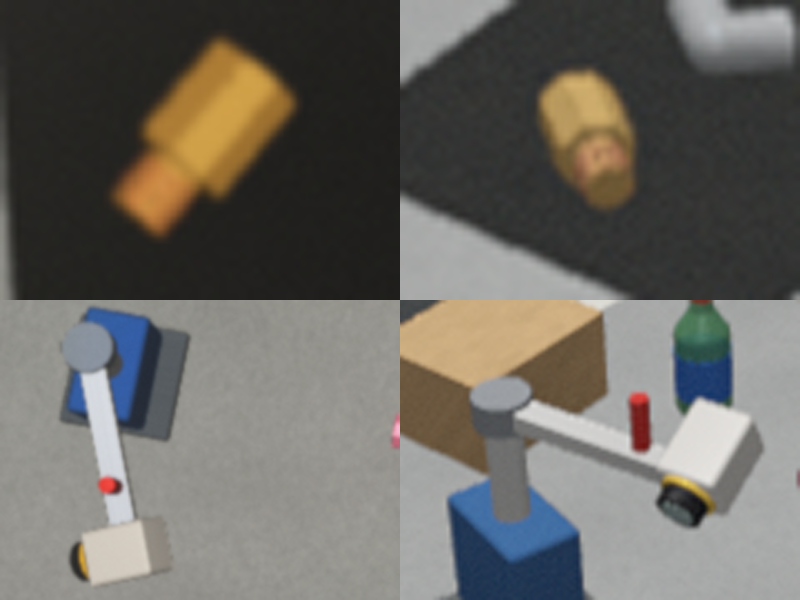

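The crops confirm it. The straight eight-sided brass part has its body at the upper right and its thread end at the lower left in the top view, so the mouth faces +x, −y. The pin top is at crop (107,484) in the top view and (639,398) in the side view.

```bash
cat > h.py <<'E'
import numpy as np
from workcell import robot, vision
C={n:vision.camera_info(n) for n in("side","top")}
def ray(n,p):
    c=C[n];d=np.array(c["rotation"])@np.linalg.inv(c["mtx"])@[p[0],p[1],1];return np.array(c["eye"]),d/np.linalg.norm(d)
def tri(pt,ps):
    (a,d),(b,e)=ray("top",pt),ray("side",ps)
    s=np.linalg.lstsq(np.c_[d,-e],b-a,rcond=None)[0];p,q=a+s[0]*d,b+s[1]*e
    return np.round((p+q)/2,1),round(np.linalg.norm(p-q),1)
def atz(n,p,z):
    a,d=ray(n,p);return a+d*(z-a[2])/d[2]
def proj(n,P):
    c=C[n];v=np.array(c["mtx"])@np.array(c["rotation"]).T@(np.array(P)-c["eye"]);return v[:2]/v[2]
E
python3 - <<'E'
from h import *
T1=lambda u,v:(374+u/6.667,276+v/6.667)
S1=lambda u,v:(365+(u-400)/6.667,255+v/6.667)
T2=lambda u,v:(150+u/2.222,200+(v-300)/2.222)
S2=lambda u,v:(210+(u-400)/3.333,235+(v-300)/3.333)
print("pin",tri(T2(107,484),S2(639,398)))
print("cap",tri(T2(88,347),S2(500,393)))
print("lens",tri(T2(78,560),S2(684,505)))
b=[atz("top",T2(*p),14) for p in((188,333),(167,440),(62,420))];print("base",b)
e=b[1]-b[0];print("edge yaws",np.degrees(np.arctan2(e[1],e[0]))-180,np.degrees(np.arctan2(*(b[2]-b[1])[[1,0]]))-90, "lens", np.linalg.norm(e))
print("thread end",tri(T1(136,216),S1(606,188)))
print("body rear top",tri(T1(190,165),S1(600,133)),"mouth top",tri(T1(250,60),S1(580,72)))
print("bodyctr",tri(T1(220,116),S1(590,105)))
m,r,t=[atz("top",T1(*p),20) for p in((260,70),(181,163),(136,216))];print(m,r,t)
for a in(r,t): print("yaw",np.degrees(np.arctan2(*(m-a)[[1,0]])),np.linalg.norm(m-a))
w=[atz("top",T1(*p),20) for p in((145,128),(222,38),(297,102),(217,197))]
for i,j in((0,1),(3,2)): print(np.degrees(np.arctan2(*(w[j]-w[i])[[1,0]])))
print(sum(w)/4)
E
```

```text
pin (array([505.2, 263.5, 250.2]), np.float64(2.1))
cap (array([621.3, 291.8, 214.5]), np.float64(3.3))
lens (array([440.7, 288.9, 209.2]), np.float64(4.5))
base [array([665.47375147, 230.19296029,  14.        ]), array([557.99690274, 246.15091733,  14.        ]), array([574.54448452, 350.35447908,  14.        ])]
edge yaws -8.445466324811605 -9.023255784995328 lens 108.65509378957374
thread end (array([ 471.3, -125.6,   21.3]), np.float64(3.7))
body rear top (array([ 488. , -141.1,   33.8]), np.float64(3.2)) mouth top (array([ 519.7, -161.2,   40.8]), np.float64(3.8))
bodyctr (array([ 503.1, -151. ,   36.3]), np.float64(0.6))
[ 518.822544   -167.21379758   20.        ] [ 487.61428982 -141.53615364   20.        ] [ 469.91561927 -126.98086533   20.        ]
yaw -39.446992229402554 40.41406348918028
yaw -39.44217860517426 63.329109612165375
-39.574309905493315
-39.27599551276098
[ 503.30489777 -154.28277365   20.        ]
```

Checks against the description:
- Pin height is 250 (stated 250), and hinge to pin is 119.5 mm (stated 120).
- The coupling's top is about 36 mm (4 + 32) and its length 63 mm (stated 62).

The stand yaw is about −8.7° and the arm angle about 0.39 rad, so I'll swing the arm first.

```bash
python3 -m jog '[[[1,0.9,0.4],0,50],[[1,0.9,0.4],0,50],[[1,0.9,0.4],0,50],[[1,0.9,0.4],0,50],[[1,0.9,0.4],0,50],[[1,0.9,0.4],0,50],[[1,0.9,0.4],0,50],[[1,0.9,0.4],0,50],[[1,0.9,0],0,50],[[1,0.9,0],0,50],[[1,0.9,0],0,50],[[1,0.9,0],0,50]]' 20
python3 -m jog '[[[0,1,0],0,50],[[0,1,0],0,50],[[0,1,0],0,50],[[0,1,0],0,50],[[0,1,0],0,50],[[0,1,0],0,50],[[0,1,0],0,50],[[0,1,0],0,50],[[0,1,0],0,50],[[0,1,0],0,50],[[0,1,0],0,50],[[0,1,0],0,50]]'
python3 -m jog '[[[0,1,0],0,50],[[0,1,0],0,50],[[0,1,0],0,50],[[0,1,0],0,50],[[0,1,0],0,50],[[0,1,0],0,50],[[0,1,0],0,50],[[0,1,0],0,50],[[0,1,0],0,50],[[0,1,0],0,50],[[0,0,0],0,50],[[0,0,0],0,50]]'
```

```text
time_s: 1.1
eef_pos: [508.2, -344.7, 311.0]
ee_rot: [[0.948, 0.319, -0.001], [0.319, -0.948, 0.0], [-0.001, -0.0, -1.0]]
ft_force: [1.2, -0.0, 0.5]
gripper_width: 50.4
grip_force: 0.0
time_s: 2.1
eef_pos: [506.9, -44.9, 311.0]
ee_rot: [[0.948, 0.319, -0.001], [0.319, -0.948, -0.0], [-0.001, -0.0, -1.0]]
ft_force: [0.9, 0.3, -0.4]
gripper_width: 49.9
grip_force: 0.0
time_s: 3.1
eef_pos: [506.7, 205.3, 310.8]
ee_rot: [[0.947, 0.322, -0.001], [0.322, -0.947, 0.0], [-0.001, -0.0, -1.0]]
ft_force: [0.2, -0.2, 0.6]
gripper_width: 49.8
grip_force: 0.0
```

```bash
python3 -m jog '[[[0,0.8,0],-0.5,50],[[0,0.8,0],-0.5,50],[[0,0.75,0],0,50],[[0,0,0],0,50],[[0,0,-0.9],0,50],[[0,0,-0.9],0,50],[[0,0,-0.9],0,50],[[0,0,-0.9],0,50],[[0,0,0],0,50],[[0,0,0],0,36],[[0,0,0],0,36],[[0,0,0],0,36]]'
python3 - <<'E'
from h import *
import cv2
t,s=vision.snapshot("top"),vision.snapshot("side")
def c(im,x,y): return cv2.resize(im[y:y+135,x:x+180],(400,300),interpolation=cv2.INTER_CUBIC)
cv2.imwrite("pics/m1.png",np.vstack([np.hstack([c(t,150,200),c(s,200,210)]),np.hstack([c(t,220,70),c(s,180,190)])]))
E
```

```text
time_s: 4.1
eef_pos: [508.4, 262.7, 223.0]
ee_rot: [[0.972, 0.235, 0.003], [0.235, -0.972, 0.001], [0.003, -0.0, -1.0]]
ft_force: [-0.2, -0.1, 0.8]
gripper_width: 36.0
grip_force: 0.0
```

View pics/m1.png

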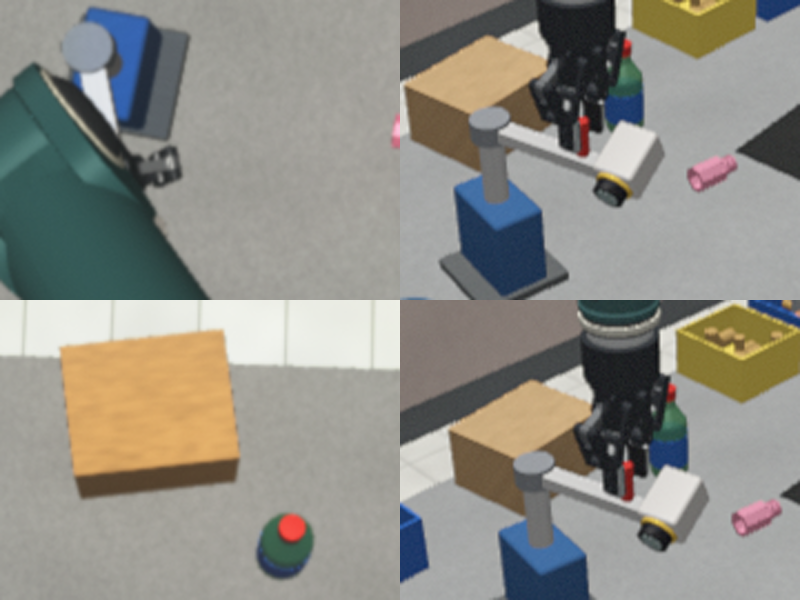

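The fingers straddle the red pin: in the upper-right crop, the pin is at (584,135) and the fingers are at 567 and 597. Next I'll compute the arc waypoints.

Run:
```python
import numpy as np
H=np.array([621.3,291.8]);p=np.array([508.4,262.7])
for f in np.r_[np.arange(198,262,4),261.5,264,266.5]:
    q=H+118*np.array([np.cos(np.radians(f)),np.sin(np.radians(f))]);print(f,np.round(q),np.round((q-p)/25,2));p=q
```

```text
198.0 [509. 255.] [ 0.03 -0.29]
202.0 [512. 248.] [ 0.11 -0.31]
206.0 [515. 240.] [ 0.13 -0.3 ]
210.0 [519. 233.] [ 0.15 -0.29]
214.0 [523. 226.] [ 0.17 -0.28]
218.0 [528. 219.] [ 0.19 -0.27]
222.0 [534. 213.] [ 0.21 -0.25]
226.0 [539. 207.] [ 0.23 -0.24]
230.0 [545. 201.] [ 0.24 -0.22]
234.0 [552. 196.] [ 0.26 -0.2 ]
238.0 [559. 192.] [ 0.27 -0.18]
242.0 [566. 188.] [ 0.29 -0.16]
246.0 [573. 184.] [ 0.3  -0.14]
250.0 [581. 181.] [ 0.31 -0.12]
254.0 [589. 178.] [ 0.31 -0.1 ]
258.0 [597. 176.] [ 0.32 -0.08]
261.5 [604. 175.] [ 0.28 -0.05]
264.0 [609. 174.] [ 0.2  -0.03]
266.5 [614. 174.] [ 0.21 -0.02]
```

```bash
python3 -m jog '[[[0.03,-0.29,0],0.7,36],[[0.11,-0.31,0],0.8,36],[[0.13,-0.3,0],0.8,36],[[0.15,-0.29,0],0.8,36],[[0.17,-0.28,0],0.8,36],[[0.19,-0.27,0],0.8,36],[[0.21,-0.25,0],0.8,36],[[0.23,-0.24,0],0.8,36],[[0.24,-0.22,0],0.8,36]]'
python3 -m jog '[[[0.26,-0.2,0],0.8,36],[[0.27,-0.18,0],0.8,36],[[0.29,-0.16,0],0.8,36],[[0.3,-0.14,0],0.8,36],[[0.31,-0.12,0],0.8,36],[[0.31,-0.1,0],0.8,36],[[0.32,-0.08,0],0.8,36],[[0.2,-0.04,0],0.5,36],[[0,0,0],0,36]]'
```

```text
time_s: 4.95
eef_pos: [544.2, 201.4, 222.3]
ee_rot: [[0.652, 0.758, 0.001], [0.758, -0.652, 0.0], [0.001, 0.001, -1.0]]
ft_force: [0.4, 0.9, -0.5]
gripper_width: 36.0
grip_force: 0.4
time_s: 5.7
eef_pos: [601.8, 175.3, 221.9]
ee_rot: [[0.181, 0.983, 0.002], [0.983, -0.181, 0.0], [0.001, 0.001, -1.0]]
ft_force: [0.2, -0.1, -0.5]
gripper_width: 36.2
grip_force: 0.0
```

```bash
for i in 1 2 3; do python3 -m jog '[[[0.16,-0.02,0],0,36],[[0,0,0],0,36]]' | egrep 'eef|ft_f|grip_f'; done
```

```text
eef_pos: [604.9, 175.4, 221.7]
ft_force: [-0.0, 0.5, -0.8]
grip_force: 0.0
eef_pos: [608.9, 174.9, 221.5]
ft_force: [-0.2, -0.4, 0.4]
grip_force: 0.0
eef_pos: [613.0, 174.3, 221.4]
ft_force: [-0.2, 0.3, 0.0]
grip_force: 0.0
```

```bash
for i in 1 2; do python3 -m jog '[[[0.1,-0.02,0],0,36],[[0,0,0],0,36]]' | egrep 'eef|ft_f|grip_f'; done
```

```text
eef_pos: [615.3, 173.8, 221.3]
ft_force: [0.1, -0.1, -0.8]
grip_force: 0.0
eef_pos: [616.7, 173.7, 221.2]
ft_force: [-2.7, -1.1, 1.5]
grip_force: 1.6
```

```bash
python3 -m jog '[[[0.1,-0.01,0],0,36],[[0,0,0],0,36]]' | egrep 'eef|ft_f|grip_f'; python3 -m jog '[[[-0.4,0.0,0],0,50],[[0,0,0],0,50],[[0,0,0.8],0,50],[[0,0,1],0,50],[[0,0,1],0,50],[[0,0,1],0,50],[[-1,-1,0.3],-0.5,60],[[-1,-1,0],-1,60],[[-1,-1,0],-1,60],[[-1,-1,0],-1,85],[[0,-1,0],-1,85],[[0,-1,0],-1,85]]'
python3 - <<'E'
from h import *
import cv2
t,s=vision.snapshot("top"),vision.snapshot("side")
def c(im,x,y): return cv2.resize(im[y:y+135,x:x+180],(400,300),interpolation=cv2.INTER_CUBIC)
cv2.imwrite("pics/m2.png",np.vstack([np.hstack([c(t,150,180),c(s,200,210)]),np.hstack([c(t,220,70),c(s,170,180)])]))
E
```

```text
eef_pos: [616.8, 173.7, 221.0]
ft_force: [-9.7, -0.5, 5.7]
grip_force: 5.0
time_s: 7.7
eef_pos: [509.1, 21.9, 324.7]
ee_rot: [[0.617, 0.787, 0.003], [0.787, -0.617, -0.002], [0.0, 0.003, -1.0]]
ft_force: [1.0, 0.5, -0.8]
gripper_width: 85.1
grip_force: 0.0
```

View pics/m2.png

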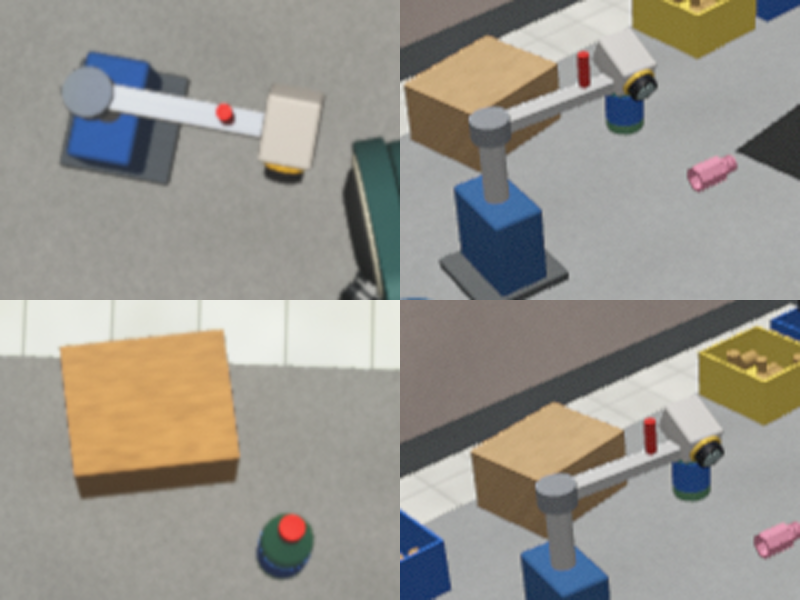

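The camera arm now points to −y and is against its stop, where pushing met 10 N with no movement. The pin top is at crop (225,112) in the top view and (584,54) in the side view. The jog turns only about the vertical, so the 25° tilt has to be made inside the grip by pressing the mouth on a ledge. I'll measure the cardboard box as a candidate.

Run:
```python
from h import *
T=lambda u,v:(150+u/2.222,180+v/2.222)
S=lambda u,v:(200+(u-400)/2.222,210+v/2.222)
B=lambda u,v:(220+u/2.222,70+(v-300)/2.222)
D=lambda u,v:(170+(u-400)/2.222,180+(v-300)/2.222)
p,_=tri(T(225,112),S(584,54));h,_=tri(T(88,92),S(491,119));print("pin",p,"cap",h)
print("lens",tri(T(284,178),S(644,88)))
H=np.array([621,292]);d=p[:2]-H;print(np.degrees(np.arctan2(d[1],d[0])),np.hypot(*d))
print("box near-left",tri(B(80,473),D(547,477)),"near-right",tri(B(238,455),D(626,432)))
print("far-left",tri(B(60,347),D(474,453)))
print("bottom near",atz("top",B(80,497),0),atz("top",B(236,482),0))
for n in("top","side"):
    print(n,proj(n,[555,125,200]))
```

```text
pin [602.5 172.6 250.4] cap [620.3 291.2 213.1]
lens (array([555.1, 125.7, 206.5]), np.float64(5.8))
-98.80745271562563 120.82470773811126
box near-left (array([796.6, 181.8,  95.4]), np.float64(1.3)) near-right (array([821.3,  31.6,  86.9]), np.float64(3.0))
far-left (array([921.4, 206. ,  88. ]), np.float64(3.1))
bottom near [797.85412579 189.16574839   0.        ] [819.22929918  30.47920294   0.        ]
top [277.27534932 259.27645111]
side [311.23263678 251.8397723 ]
```

The stand measurements agree with each other: the arm is at −98.8°, the pin at radius 120.8, and the lens near (555,125,200). That puts the focus at about (465,139,158). The box edge at x≈810, z≈90 is reachable and will do as the ledge. Next I'll go to the coupling.

```bash
python3 -m jog '[[[-0.04,-0.57,-0.6],1,60],[[-0.04,-0.57,-0.6],1,60],[[-0.04,-0.57,-0.6],1,60],[[-0.04,-0.57,-0.6],1,60],[[-0.04,-0.57,-0.6],1,60],[[-0.04,-0.57,-0.6],1,60],[[-0.04,-0.57,-0.6],1,60],[[-0.04,-0.57,-0.6],1,60],[[-0.04,-0.57,-0.6],1,60],[[-0.04,-0.57,-0.6],1,60],[[-0.04,-0.57,-0.6],1,60],[[-0.04,-0.57,-0.6],1,60]]' >/dev/null
python3 -m jog '[[[0,0,-0.7],1,60],[[0,0,-0.7],1,60],[[0,0,-0.7],1,60],[[0,0,-0.7],1,60],[[0,0,-0.5],1,60],[[0,0,0],0.75,60],[[0,0,0],0,60]]'
python3 -c "from h import *;print(robot.read_state()['q'].round(1))"
```

```text
time_s: 9.38
eef_pos: [498.1, -147.1, 60.5]
ee_rot: [[-0.777, 0.629, -0.0], [0.629, 0.777, 0.002], [0.001, 0.001, -1.0]]
ft_force: [0.4, 0.6, -0.2]
gripper_width: 60.2
grip_force: 0.0
[ 44.1  35.7 -39.5 114.7  33.9  41.6  34.6]
```

```bash
python3 -m jog '[[[0,-0.08,-0.6],0,60],[[0,0,-0.6],0,60],[[0,0,-0.6],0,60],[[0,0,-0.34],0,60],[[0,0,0],0,60],[[0,0,0],0,25],[[0,0,0],0,25],[[0,0,0],0,25],[[0,0,0],0,25],[[0,0,0],0,25],[[0,0,0],0,25]]' 25
```

```text
time_s: 10.3
eef_pos: [499.1, -149.6, 8.9]
ee_rot: [[-0.776, 0.631, 0.003], [0.631, 0.776, -0.0], [-0.002, 0.001, -1.0]]
ft_force: [-0.3, 2.2, 6.2]
gripper_width: 31.6
grip_force: 27.3
```

```bash
python3 -m jog '[[[0,0,0.4],0,25],[[0,0,0.8],0,25],[[0,0,1],0,25],[[0,0,1],0,25],[[0,0,1],0,25],[[0,0,1],0,25],[[0,0,1],0,25],[[0,0,1],0,25],[[0,0,1],0,25],[[0,0,0],0,25],[[0,0,0],0,25]]' 25
python3 - <<'E'
from h import *
import cv2
s=vision.snapshot("side");st=robot.read_state();x,y=proj("side",st["eef_pos"]).astype(int);print(x,y)
cv2.imwrite("pics/g0.png",cv2.resize(s[y-40:y+35,x-50:x+50],(800,600),interpolation=cv2.INTER_CUBIC))
E
```

```text
time_s: 11.22
eef_pos: [497.8, -150.3, 213.8]
ee_rot: [[-0.775, 0.632, 0.001], [0.632, 0.775, -0.002], [-0.002, -0.001, -1.0]]
ft_force: [-0.0, -0.2, -2.9]
gripper_width: 31.3
grip_force: 26.3
399 217
```

View pics/g0.png

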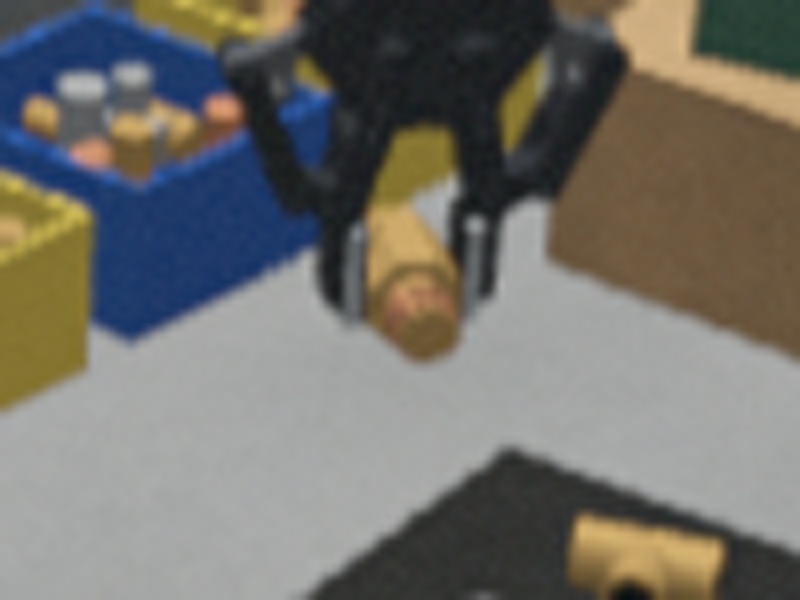

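The coupling is held level between the pads, with the thread end facing the side camera at crop (420,310). Next is the box edge.

```bash
python3 -m jog '[[[0.72,0.64,0],0.6,25],[[0.72,0.64,0],0.6,25],[[0.72,0.64,0],0.6,25],[[0.72,0.64,0],0.6,25],[[0.72,0.64,0],0.6,25],[[0.72,0.64,0],0.6,25],[[0.72,0.64,0],0.6,25],[[0.72,0.64,0],0.6,25],[[0.72,0.64,0],0.6,25],[[0.72,0.64,0],0.6,25],[[0.72,0.64,0],0.6,25],[[0.72,0.64,0],0.6,25]]' >/dev/null
python3 -m jog '[[[0.72,0.64,0],0.6,25],[[0.72,0.64,0],0.6,25],[[0.72,0.64,0],0.6,25],[[0.72,0.64,0],0.6,25],[[0,0,-0.8],0,25],[[0,0,-0.8],0,25],[[0,0,-0.8],0,25],[[0,0,-0.8],0,25],[[0,0,0],0,25]]' 25
```

```text
time_s: 13.02
eef_pos: [782.0, 105.0, 124.0]
ee_rot: [[-0.988, -0.156, -0.012], [-0.156, 0.988, -0.003], [0.012, -0.002, -1.0]]
ft_force: [-0.4, -0.2, -3.8]
gripper_width: 31.6
grip_force: 26.2
```

Run:
```python
from h import *
import cv2
s,t=vision.snapshot("side"),vision.snapshot("top");st=robot.read_state()
o=[]
for im,n in((s,"side"),(t,"top")):
    x,y=proj(n,st["eef_pos"]).astype(int);print(n,x,y)
    o.append(cv2.resize(im[y-50:y+50,x-33:x+34],(400,600),interpolation=cv2.INTER_CUBIC))
cv2.imwrite("pics/g1.png",np.hstack(o))
```

```text
side 259 240
top 291 150
```

View pics/g1.png

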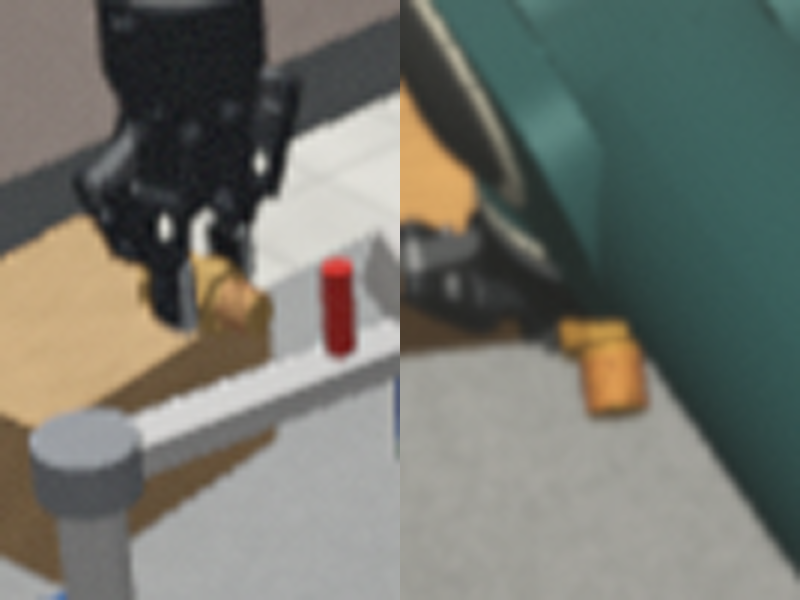

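The left view shows the coupling above the box's near edge, with the thread hanging free on the robot's side. The mouth needs 6 mm more over the edge, then I'll descend until contact.

```bash
python3 -m jog '[[[0.28,0,-0.3],0,25],[[0,0,-0.3],0,25],[[0,0,0],0,25],[[0,0,0],0,25]]' 20 | egrep 'eef|ft_f|grip_f'; for i in 1 2 3 4 5; do python3 -m jog '[[[0,0,-0.1],0,25],[[0,0,0],0,25]]' | egrep 'eef|ft_f'; done
```

```text
eef_pos: [792.7, 106.2, 117.5]
ft_force: [0.5, 0.2, -1.6]
grip_force: 26.3
eef_pos: [792.9, 106.2, 115.4]
ft_force: [0.7, 0.6, -2.5]
eef_pos: [792.8, 106.1, 112.6]
ft_force: [0.3, -0.1, -2.5]
eef_pos: [792.7, 106.1, 109.8]
ft_force: [-1.0, 0.5, -2.1]
eef_pos: [792.7, 106.1, 107.2]
ft_force: [0.3, 0.5, -2.1]
eef_pos: [792.7, 106.1, 104.7]
ft_force: [0.0, -0.1, -2.3]
```

```bash
python3 -m jog '[[[-0.22,0,0],0,25],[[0,0,0],0,25]]' 20 | egrep 'eef|ft_f|grip_f'; for i in 1 2 3 4 5 6; do python3 -m jog '[[[0,0,-0.08],0,25],[[0,0,0],0,25]]' | egrep 'eef|ft_f|torq'; done
```

```text
eef_pos: [786.4, 106.5, 105.2]
ft_force: [0.5, 0.3, -2.7]
grip_force: 26.3
eef_pos: [787.2, 106.1, 103.1]
ft_force: [-0.3, -0.4, -2.3]
eef_pos: [787.3, 106.1, 100.9]
ft_force: [-0.4, -0.1, -3.1]
eef_pos: [787.2, 106.2, 98.8]
ft_force: [0.0, -0.1, -2.5]
eef_pos: [787.2, 106.2, 96.8]
ft_force: [0.3, 0.7, -1.7]
eef_pos: [787.5, 106.3, 95.2]
ft_force: [0.6, 0.2, -2.2]
eef_pos: [787.6, 106.3, 94.9]
ft_force: [-3.2, -1.3, 3.6]
```

Contact came at TCP z≈95, as predicted. I'll keep pressing about 8 mm to pivot the part in the grip.

```bash
for i in 1 2 3 4; do python3 -m jog '[[[0,0,-0.08],0,25],[[0,0,0],0,25]]' | egrep 'eef|ft_f|grip_f'; done; python3 -c "from h import *;print(robot.read_state()['wrist_torque'])"
```

```text
eef_pos: [787.4, 106.3, 94.1]
ft_force: [-6.6, -1.7, 9.9]
grip_force: 27.8
eef_pos: [787.0, 106.2, 92.6]
ft_force: [-8.4, -2.7, 11.9]
grip_force: 28.6
eef_pos: [786.7, 106.2, 90.7]
ft_force: [-9.9, -3.1, 13.4]
grip_force: 29.2
eef_pos: [786.5, 106.2, 88.6]
ft_force: [-10.3, -3.0, 13.9]
grip_force: 29.9
[-0.62622501  1.93769897 -0.05802975]
```

```bash
python3 -m jog '[[[0,0,-0.08],0,25],[[0,0,0],0,25]]' | egrep 'eef|ft_f|grip_f'; python3 -m jog '[[[-0.1,0,0.5],0,25],[[-0.3,0,0.8],0,25],[[-0.5,0,1],0,25],[[-0.5,0,1],0,25],[[-0.2,0,1],0.8,25],[[0,0,1],1,25],[[0,0,1],1,25],[[0,0,1],1,25],[[0,0,1],1,25],[[0,0,0],1,25],[[0,0,0],1,25],[[0,0,0],0,25]]' 40;  python3 - <<'E'
from h import *
import cv2
s,t=vision.snapshot("side"),vision.snapshot("top");st=robot.read_state()
o=[]
for im,n in((s,"side"),(t,"top")):
    x,y=proj(n,st["eef_pos"]).astype(int);print(n,x,y)
    o.append(cv2.resize(im[y-30:y+30,x-40:x+40],(800,600),interpolation=cv2.INTER_CUBIC))
cv2.imwrite("pics/g2.png",o[0]);cv2.imwrite("pics/g2t.png",o[1])
E
```

```text
eef_pos: [786.3, 106.2, 86.5]
ft_force: [-11.9, -2.9, 13.7]
grip_force: 30.6
time_s: 17.28
eef_pos: [747.5, 106.3, 291.4]
ee_rot: [[-0.732, -0.682, 0.001], [-0.682, 0.732, 0.0], [-0.001, -0.0, -1.0]]
ft_force: [1.0, -0.1, -3.1]
gripper_width: 30.9
grip_force: 40.2
side 264 192
top 290 147
```

View pics/g2.png

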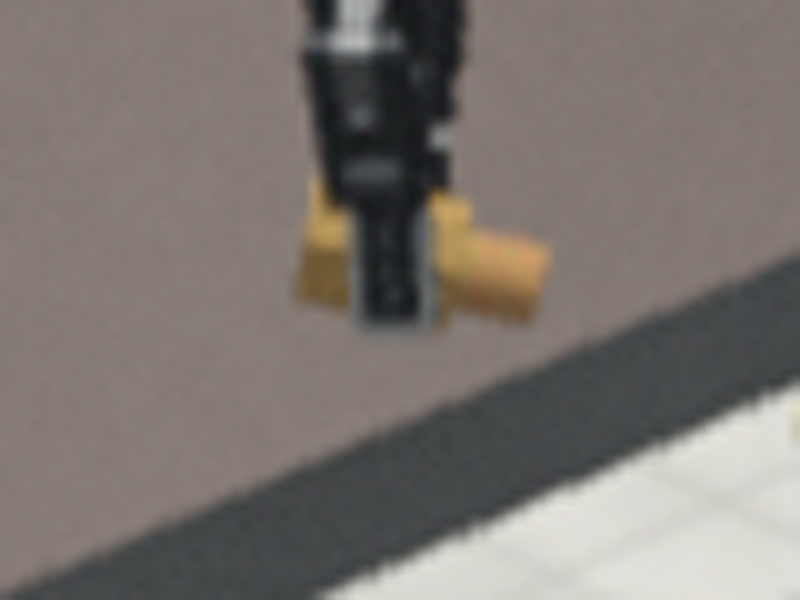

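The coupling is held with the mouth at left, mid-face at crop (307,238), and the thread end at right, mid-face at (539,284). The mouth is raised, and I'll compute the tilt using the vertical plane through the TCP.

```bash
cat >> h.py <<'E'
def tilt(m,t,n="side"):
    st=robot.read_state();R=st["ee_rot"];nrm=R[:,1].copy();nrm[2]=0;P=st["eef_pos"];f=-R[:,0]
    o=[]
    for p in(m,t):
        a,d=ray(n,p);o.append(a+d*(nrm@(P-a))/(nrm@d)-P)
    v=o[0]-o[1];L=np.linalg.norm(v)
    print("mouth fwd,up of TCP",o[0]@f,o[0][2],"tail",o[1]@f,o[1][2],"L",L,"tilt",np.degrees(np.arcsin(v[2]/L)))
E
python3 - <<'E'
from h import *
S=lambda u,v:(224+u/10,162+v/10)
tilt(S(307,238),S(539,284))
tilt(S(307,243),S(537,282))
tilt(S(298,298),S(445,326)); tilt(S(316,178),S(470,198))
E
```

```text
mouth fwd,up of TCP 24.221184778183325 19.51771258748073 tail -35.78610196350968 6.923979074732813 L 61.3171669093171 tilt 11.852139844620341
mouth fwd,up of TCP 24.31542160705445 18.088607286529225 tail -35.28802568119149 7.494022102435963 L 60.53992251109976 tilt 10.078753025771853
mouth fwd,up of TCP 27.728680440410145 2.2478023804470126 tail -10.506332752683091 -5.469273304923092 L 39.00761206297233 tilt 11.410391322581084
mouth fwd,up of TCP 20.756840211497043 36.575159083340566 tail -18.953326864023875 31.286519146613102 L 40.06189688036288 tilt 7.585857456008202
```

The tilt is about 11°, with the body slid up 3 mm and back about 3 mm. Friction at the box edge opposed the pivot, so I'll repeat while dragging the tool backward as it descends, which reverses that friction.

```bash
python3 -m jog '[[[0.2,0,-0.5],-1,25],[[0.3,0,-0.9],-1,25],[[0.3,0,-0.9],-1,25],[[0.3,0,-0.9],-1,25],[[0.3,0,-0.9],-1,25],[[0.25,0,-0.9],-1,25],[[0,0,-0.9],-0.8,25],[[0,0,-0.9],0,25],[[0,0,-0.85],0,25],[[0,0,-0.1],0,25],[[0,0,0],0,25],[[0,0,0],0,25]]' 20 | egrep 'eef|ft_f|grip_f|ee_r';for i in 1 2 3; do python3 -m jog '[[[0,0,-0.1],0,25],[[0,0,0],0,25]]' | egrep 'eef|ft_f'; done
```

```text
eef_pos: [789.1, 106.5, 98.0]
ee_rot: [[-0.988, -0.153, 0.001], [-0.153, 0.988, 0.001], [-0.001, 0.001, -1.0]]
ft_force: [-1.2, -1.0, -1.7]
grip_force: 40.2
eef_pos: [789.4, 106.4, 96.2]
ft_force: [-0.7, -0.7, -1.9]
eef_pos: [788.8, 106.1, 92.5]
ft_force: [0.5, 0.3, -2.8]
eef_pos: [788.5, 106.0, 89.2]
ft_force: [-1.2, 0.3, -1.9]
```

```bash
for i in 1 2 3 4 5; do python3 -m jog '[[[-0.07,-0.01,-0.08],0,25],[[0,0,0],0,25]]' | egrep 'eef|ft_f|grip_f'; done
```

```text
eef_pos: [786.7, 106.0, 87.4]
ft_force: [-0.8, 0.3, -1.8]
grip_force: 40.4
eef_pos: [786.1, 106.0, 86.9]
ft_force: [0.8, -0.8, 1.9]
grip_force: 40.8
eef_pos: [785.6, 105.9, 86.5]
ft_force: [3.0, 0.0, 7.0]
grip_force: 41.4
eef_pos: [784.5, 105.9, 85.5]
ft_force: [2.3, 0.7, 9.3]
grip_force: 41.9
eef_pos: [783.0, 105.7, 84.0]
ft_force: [1.3, 0.1, 10.5]
grip_force: 42.3
```

```bash
for i in 1 2 3; do python3 -m jog '[[[-0.02,0,-0.08],0,25],[[0,0,0],0,25]]' | egrep 'eef|ft_f|grip_f'; done;  python3 -m jog '[[[-0.1,0,0.5],0,25],[[-0.3,0,0.8],0,25],[[-0.5,0,1],0,25],[[-0.5,0,1],0,25],[[-0.2,0,1],0.8,25],[[0,0,1],1,25],[[0,0,1],1,25],[[0,0,1],1,25],[[0,0,1],1,25],[[0,0,0],1,25],[[0,0,0],1,25],[[0,0,0],0,25]]' >/dev/null;  python3 - <<'E'
from h import *
import cv2
s=vision.snapshot("side");st=robot.read_state();x,y=proj("side",st["eef_pos"]).astype(int);print(x,y,st["eef_pos"])
cv2.imwrite("pics/g3.png",cv2.resize(s[y-30:y+30,x-40:x+40],(800,600),interpolation=cv2.INTER_CUBIC))
E
```

```text
eef_pos: [782.2, 105.6, 81.9]
ft_force: [2.0, -0.1, 11.7]
grip_force: 43.0
eef_pos: [781.6, 105.5, 79.9]
ft_force: [0.4, -1.3, 11.3]
grip_force: 43.5
eef_pos: [779.1, 105.1, 75.3]
ft_force: [-1.5, 0.5, -3.0]
grip_force: 42.1
267 197 [737.63296239 104.79789917 280.49291097]
```

View pics/g3.png

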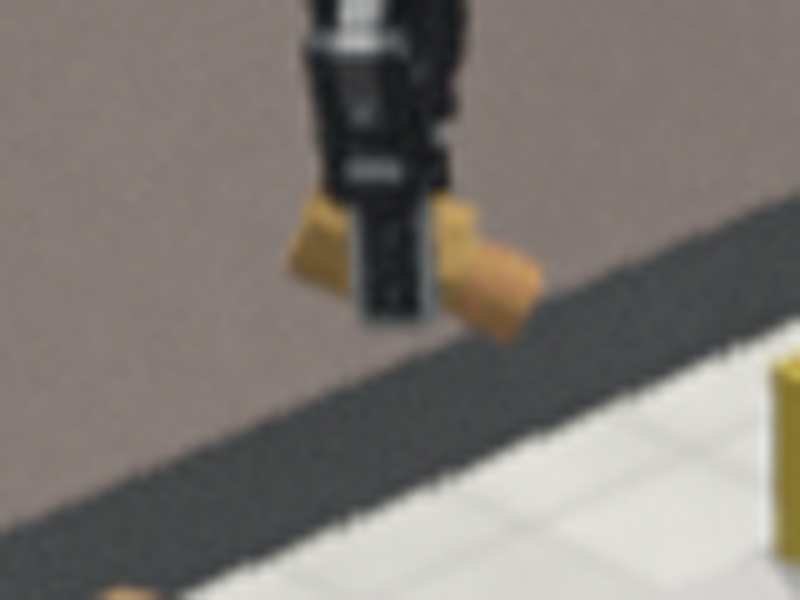

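The tilt is now clearly larger. Mouth bottom is at crop (290,269), thread-end corners at (545,272) and (508,345), and the body's rear top at (477,207). I'll fit these to the model.

```bash
cat >> h.py <<'E'
from scipy.optimize import least_squares
def fit(obs,n="side"):
    # obs: list of (s, r signed(+top), pixel)
    st=robot.read_state();R=st["ee_rot"];P=st["eef_pos"];f=-R[:,0].copy();f[2]=0;f/=np.linalg.norm(f);z=np.array([0,0,1.])
    def pts(q):
        a=f*np.cos(q[2])+z*np.sin(q[2]);M=P+q[0]*f+q[1]*z;o=[]
        for s,r,_ in obs:
            c=M+(s-20)*a;v=c-C[n]["eye"];u=np.cross(a,v);u/=np.linalg.norm(u);u*=np.sign(u[2]);o.append(proj(n,c+r*u))
        return np.array(o)
    g=least_squares(lambda q:(pts(q)-[o[2] for o in obs]).ravel(),[25,20,.35],x_scale=[1,1,.05])
    print("mouth fwd,up of TCP",g.x[:2].round(1),"tilt",np.degrees(g.x[2]).round(1),"res px",(g.fun.reshape(-1,2)).round(1).tolist())
E
python3 - <<'E'
from h import *
S=lambda u,v:(227+u/10,167+v/10)
o=[(20,-16.6,S(290,269)),(-42,10.5,S(545,272)),(-42,-10.5,S(508,345)),(-20,16.6,S(477,207))]
fit(o);fit(o[:3]);fit(o[1:])
E
```

```text
mouth fwd,up of TCP [22.7 26.6] tilt 26.7 res px [[-0.5, -0.3], [-0.0, -0.2], [0.4, -0.2], [0.1, 0.7]]
mouth fwd,up of TCP [22.5 26.2] tilt 27.1 res px [[-0.4, -0.1], [0.0, 0.1], [0.4, 0.1]]
mouth fwd,up of TCP [22.1 29.2] tilt 29.5 res px [[-0.1, -0.2], [-0.1, -0.3], [0.2, 0.4]]
```

The tilt is about 27°, close to the 25° needed, and the mouth sits 22.7 mm ahead of and 26.4 mm above the TCP. I'll firm up the grip, go around the camera and approach the focus from the −y side.

```bash
python3 -m jog '[[[-0.4,-0.9,0],-0.9,25],[[-0.4,-0.9,0],-0.9,25],[[-0.4,-0.9,0],-0.9,25],[[-0.4,-0.9,0],-0.9,25],[[-0.4,-0.9,0],-0.9,25],[[-0.4,-0.9,0],-0.9,25],[[-1,0,0],-0.9,25],[[-1,0,0],-0.9,25],[[-1,0,0],-0.9,25],[[-1,0,0],-0.9,25],[[-1,0,0],-0.9,25],[[-1,0,0],-0.5,25]]' 60 | egrep 'eef|grip_f'
python3 -m jog '[[[-1,0,0],0,25],[[-1,0,0],0,25],[[-1,0,0],0,25],[[-0.5,0.2,-0.2],0,25],[[0,0.8,-0.4],0,25],[[0,0.8,-0.6],0,25],[[0,0.8,-0.6],0,25],[[0,0.8,-0.6],0,25],[[0,0.8,-0.6],0,25],[[0,0.8,-0.6],0,25],[[0,0,0],0,25],[[0,0,0],0,25]]'
```

```text
eef_pos: [526.3, -30.0, 280.4]
grip_force: 65.6
time_s: 23.27
eef_pos: [439.6, 96.0, 190.4]
ee_rot: [[-0.988, 0.157, -0.002], [0.157, 0.988, -0.0], [0.002, -0.0, -1.0]]
ft_force: [0.0, 0.1, -1.9]
gripper_width: 30.7
grip_force: 65.6
```

```bash
python3 -m jog '[[[0.04,0.6,-0.8],0,25],[[0.04,0.6,-0.8],0,25],[[0.04,0.6,-0.6],0,25],[[0,0.06,-0.16],0,25],[[0,0,0],0,25],[[0,0,0],0,25],[[0,0,0],0,25],[[0,0,0],0,25]]'
python3 - <<'E'
from h import *
import cv2
s,t=vision.snapshot("side"),vision.snapshot("top");cv2.imwrite("pics/fs.png",s);cv2.imwrite("pics/ft.png",t)
F=[465.1,139.1,157.7];print(proj("side",F),proj("top",F))
a=cv2.resize(s[215:305,265:385],(800,600),interpolation=cv2.INTER_CUBIC)
cv2.imwrite("pics/f0.png",a)
E
```

```text
time_s: 23.93
eef_pos: [444.7, 140.4, 132.9]
ee_rot: [[-0.987, 0.161, 0.002], [0.161, 0.987, -0.001], [-0.002, -0.0, -1.0]]
ft_force: [-0.4, -0.2, -1.4]
gripper_width: 30.9
grip_force: 65.6
[333.6181307  282.92066518] [269.11296522 306.99044478]
```

View pics/f0.png

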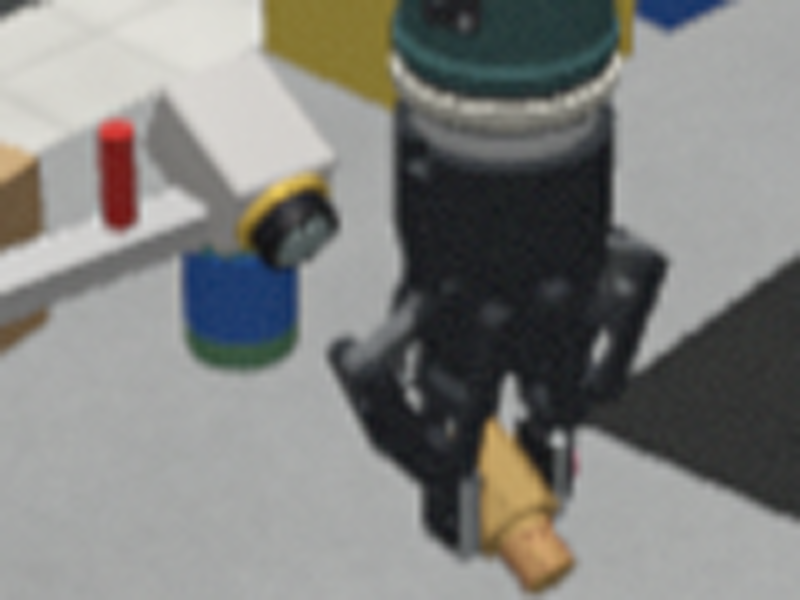

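The coupling is in front of the lens with its mouth toward it and the thread end at crop (545,565). I'll compare that with the prediction before the final trim.

```bash
python3 - <<'E'
from h import *
st=robot.read_state();P=st["eef_pos"];f=-st["ee_rot"][:,0];z=np.array([0,0,1.]);print(P)
for th in(22,25,27,30):
    a=f*np.cos(np.radians(th))+z*np.sin(np.radians(th));c=P+22.7*f+26.4*z-62*a
    p=proj("side",c);print(th,((p-[265,215])*6.667).round())
M=P+22.7*f+26.4*z;print("mouth",M)
E
python3 -m jog '[[[-0.08,0.09,-0.06],0,25],[[0,0,0],0,25],[[0,0,0],0,25],[[0,0,0],0,25]]'
```

```text
[444.46093204 140.65302838 132.69209582]
22 [557. 575.]
25 [554. 580.]
27 [552. 583.]
30 [549. 588.]
mouth [466.86607044 137.0062771  159.12337064]
time_s: 24.37
eef_pos: [441.9, 143.7, 130.6]
ee_rot: [[-0.987, 0.159, 0.0], [0.159, 0.987, -0.0], [-0.0, -0.0, -1.0]]
ft_force: [0.1, 0.1, -2.2]
gripper_width: 31.1
grip_force: 65.6
```

I've used all my picture views, so I'll check the tilt numerically with a silhouette fit on the saved pictures.

```bash
cat > sil.py <<'E'
from h import *
import cv2
from scipy.optimize import minimize
def run(im,x0,y0,k,P,f):
    hsv=cv2.cvtColor(im,cv2.COLOR_BGR2HSV);br=cv2.inRange(hsv,(5,95,90),(28,255,255))>0
    n,l,stt,_=cv2.connectedComponentsWithStats(br.astype(np.uint8));
    u=((proj("side",P+np.array([0,0,12.]))-[x0,y0])*k)
    keep=np.zeros_like(br)
    for i in range(1,n):
        ys,xs=np.where(l==i)
        if len(xs)>20*k*k/100*10 and np.min(np.hypot(xs-u[0],ys-u[1]))<25*k: keep|=l==i
    dark=cv2.dilate((hsv[...,2]<85).astype(np.uint8),np.ones((3,3)),iterations=max(1,int(k/3)))>0
    w=~dark|keep; z=np.array([0,0,1.]);f=f/np.linalg.norm(f);y=np.cross(z,f)
    an=np.radians(22.5+45*np.arange(8));cn=np.radians(15*np.arange(24))
    def ren(q):
        a=f*np.cos(q[2]/50)+z*np.sin(q[2]/50);v=np.cross(a,y);M=P+q[0]*f+q[1]*z+q[3]*y;m=np.zeros(br.shape,np.uint8)
        for s0,s1,r,g in((20,-20,17.32,an),(-20,-42,10.5,cn)):
            p=[(proj("side",M+(s-20)*a+r*(np.cos(t)*y+np.sin(t)*v))-[x0,y0])*k for s in(s0,s1) for t in g]
            cv2.fillConvexPoly(m,cv2.convexHull(np.array(p,np.float32)).round().astype(int),1)
        return m>0
    cost=lambda q:((ren(q)^keep)&w).sum()/keep.sum()+0.002*q[3]**2
    b=min((minimize(cost,[23,24,t,0],method="Nelder-Mead",options=dict(initial_simplex=np.array([[23,24,t,0],[27,24,t,0],[23,28,t,0],[23,24,t+6,0],[23,24,t,2]]))) for t in(14,20,26)),key=lambda r:r.fun)
    print("fwd,up,tilt,lat",b.x[:2].round(1),np.degrees(b.x[2]/50).round(1),b.x[3].round(1),"cost",round(b.fun,3),"area",keep.sum()/k/k)
E
python3 - <<'E'
from sil import *
run(cv2.imread("pics/g2.png"),224,162,10,np.array([747.5,106.3,291.4]),np.array([.732,.682,0]))
run(cv2.imread("pics/g3.png"),227,167,10,np.array([737.63,104.8,280.49]),np.array([.732,.682,0]))
run(cv2.imread("pics/f0.png"),265,215,6.667,np.array([444.5,140.6,132.7]),np.array([.987,-.160,0]))
E
```

```text
fwd,up,tilt,lat [23.2 22.8] 15.7 2.1 cost 0.32 area 131.87
fwd,up,tilt,lat [22.6 27.4] 26.9 0.3 cost 0.299 area 127.42
fwd,up,tilt,lat [25.3 27.9] 23.6 -0.1 cost 0.165 area 211.81631783867533
```

Two independent views give a tilt of 24–27°, and the mouth is within about 2 mm of the focus. A final settle and check by code that the pin hasn't moved, then I'll hand it in.

```bash
python3 -m jog '[[[0,-0.02,0],0,25],[[0,0,0],0,25],[[0,0,0],0,25],[[0,0,0],0,25],[[0,0,0],0,25],[[0,0,0],0,25]]'
python3 - <<'E'
from sil import *
from workcell import workorder
s=vision.snapshot("side");h=cv2.cvtColor(s[220:262,270:292],cv2.COLOR_BGR2HSV)
ys,xs=np.where((h[...,2]>90)&(h[...,1]>150)&((h[...,0]<6)|(h[...,0]>172)));print("pin px top",xs.mean()+270,ys.min()+220,"expected",proj("side",[602.5,172.6,250.4]))
st=robot.read_state();print(st["eef_pos"],np.abs(st["qd"]).max(),st["grip_force"])
print(workorder.close_job())
E
```

```text
time_s: 24.87
eef_pos: [441.9, 143.2, 130.5]
ee_rot: [[-0.987, 0.159, 0.0], [0.159, 0.987, 0.0], [0.0, 0.0, -1.0]]
ft_force: [0.0, 0.7, -2.2]
gripper_width: 31.1
grip_force: 65.6
pin px top 282.3333333333333 234 expected [283.19497634 234.36128633]
[441.88824733 143.23855587 130.5349024 ] 0.12623689076690126 65.59806905686855
the job is handed in; nothing more can be done
None
```

The job is handed in at about 25 s: the camera arm is seated in its end detent, and the coupling is held still with its mouth toward the lens, measured within about 2 mm of the focus point and tilted 24–27° against the 25° wanted (tilted in the grip by pressing the mouth on the cardboard box's edge).

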